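# Switch on the kettle plate at the cupping table

## Task

The kettle plate at the coffee-cupping table has to be switched on: it is the wide one in the row of four rockers on the low console. Lift the stylus out of its wooden holder and with its tip press down the raised end of the one wide rocker until it has tipped fully over, leaving the three narrow rockers as they are. Then put the stylus back upright into the holder, hanging by its collar.

Things in the scene. Friction and masses are not known exactly. Their poses are not given: they have to be found in the camera images.
- stylus_grip (a point): Middle of the stylus's black round grip (20 mm across, 56 mm high), on the axis, z up. The stylus is 130 mm tall, about 120 g: steel shaft 10 mm across and 70 mm long, above it a flat collar disc 50 mm across, 4 mm thick, above that the grip. It hangs upright by its collar in the wooden holder. This point is 102 mm above the tip and 28 mm above the collar's top.
- stylus_tip (a point): Lower end of the stylus shaft, on its axis, 102 mm below the middle of the grip; hidden in the well while in the holder.
- holder_mouth (a point): Centre of the well's mouth, level with the top of the holder (z up): a fixed dark wooden block 64 x 64 mm, 85 mm high, with a square well 28 x 28 mm, 79 mm deep. With the stylus home, its collar lies on the block's top and the middle of its grip is 32 mm above this point.
- rocker_wide_press (a point): Spot to press on the wide rocker: on its upper face, 18 mm from its hinge towards the raised end, which is the end nearer the robot. About 62 mm above the table; goes down about 10 mm as the rocker tips over, under 2 to 3 N, to a firm stop, and stays as left. The spot's y axis runs along the row of rockers.
- rocker_wide (a joint): Wide rocker: white bar 54 mm long, 30 mm wide, 8 mm thick, hinged across its middle 53 mm above the table. 0 as found (end nearer the robot raised), 0.6 rad fully tipped over. Four rockers 40 mm apart, between steel ribs 34 mm apart and 54 mm above the table, on a fixed aluminium console 120 x 200 x 40 mm, turned up to 0.35 rad; place in the row varies.
- rocker_narrow1 (a joint): Narrow rocker (14 mm wide, otherwise built like the wide one) in the same row of four; a bystander. Its place in the row varies. It is found tipped over, near 0.6. Joint value 0 to 0.6 rad as for the wide rocker.
- rocker_narrow2 (a joint): Narrow rocker (14 mm wide, otherwise built like the wide one) in the same row of four; a bystander. Its place in the row varies. It is found near 0. Joint value 0 to 0.6 rad as for the wide rocker.
- rocker_narrow3 (a joint): Narrow rocker (14 mm wide, otherwise built like the wide one) in the same row of four; a bystander. Its place in the row varies. It is found near 0. Joint value 0 to 0.6 rad as for the wide rocker.
Mind the look-alikes: they are no part of the job. Leave any green look-alike of the part that bears holder_mouth alone.

How it is judged:
By the outcome, as a careful person would: the job done as asked, in the order asked, and still so for the second after the job is handed in, with the robot touching nothing.
It also fails if it takes over 43 s, if anything falls off the work surface, if the arm or the gripper's body presses on something with over 40 N, if the wrist force passes 120 N, or if a joint passes its speed limit or range.

## Robot

A 6-joint arm with a two-finger parallel gripper is mounted at the origin on the work surface. World frame = base frame: x ahead of the robot, y to its left, z up, the work surface at z = 0. Lengths are in m, angles in rad, forces in N, time in s.
With the tool pointing down it reaches from about 0.35 to 0.95 m from the base axis. Payload 17.4 kg.
Tool frame: the origin (TCP) lies at the very end of the fingers, on their centre line; the grasp point (between the pads) lies bot.grip_point_offset behind it (bot.grip_point_offset is the distance from the TCP to the grasp point, in m); z points along the fingers, y is the line along which they close (so a half turn about z gives the same grasp; the last joint's range is limited). The gripper opens to 93 mm and grips with 3 to 60 N. Pads are 15 mm wide; open, the fingers measure 128 mm over their backs; the gripper's body (75 mm by 188 mm) begins 65 mm behind the grasp point.
Start: joints at [1.108, 0.116, 1.442, -0, 1.584, -0.038], TCP at [0.278, 0.615, 0.195] pointing down, gripper open.
Joint ranges: [-2.83, 2.83], [-0.83, 2.19], [0.07, 2.5], [-1.14, 4.28], [0.01, 3], [-2.97, 2.97]. Speed limits (rad/s): [1.89, 1.89, 2.22, 3.14, 3.14, 3.14].

## Interface

Orientations are given as a 3x3 rotation matrix whose columns are the frame's x, y, z axes.
In Python, from rig import get_obs, imaging, bot gives the robot as it stands.
- The arm moves only by the tool step_arm, never from a script. Its argument "increments" is a list of rows, each a list of 2 entries, a list of its own where there are three numbers: the shift along the world's x, y, z in mm, then the turn, a rotation vector about the world's x, y, z in rad. In form: [[[tx, ty, tz], [rx, ry, rz]], ...]. A call has 1 to 8 rows; each row shifts and turns the commanded pose from where the row before left it; what a row does not reach is not made up. A row lasts 1/8 s, in which the tool goes at most 62.5 mm and 10.7 degrees, less where a joint would pass 70% of its speed; a pose out of reach is approached as far as the arm can. A call is refused whole if a number of a shift passes 62.5 or a number of a turn 0.188, either way. A call with a gripper value outside its range is refused whole. "claw" is the opening, from 0 (shut) to 1 (fully open), set as the call begins (left out, the last holds). The fingers move at their own pace and stop on an object; "newtons" is the grip in N (left out, the last holds). Time passes only in rows, so rows that do not move let the fingers close. It gives the time, the measured TCP pose, the force, the opening and the grip force at its end, in the units of the state.
- get_obs(): the state, without advancing time (a new reading comes with each control period).
- imaging.snapshot(name): name is "side" or "top" or "wrist"; returns (picture, depth): 480x640x3 uint8, red, green, blue; 480x640 float32, m along the optical axis (not along the pixel's ray), 0 where there is no reading.
- imaging.get_calibration(name): a dict with "fx", "fy", "cx", "cy" (pixels), "R" (3x3) and "t" (3): a world point X has camera coordinates R X + t. Camera axes: x right, y down, z forward; pixel columns grow to the right and rows downward; lengths in m; the calibration is good to about 2 mm. A picture is of the moment at which its call begins: read the wrist's pose just before it. get_calibration takes no time and is no camera call; for the wrist camera it gives the pose at the moment of the call.
- bot.sign_off(): hands the job in; it is judged then, once.
The state is a dict: "time_s": time; "joints": joint angles; "qvel": joint speeds; "joint_efforts": joint torques, N m; "eef_pos": TCP position; "orientation": TCP orientation; "force": force on the tool from outside, world axes, zero at the start; "ft_torque": the same for the moment, N m; "finger_gap": finger opening in m; "grip_force": force on a finger pad.
Only numpy, scipy, OpenCV 4.12 (cv2) and the standard library are available. Lean on these libraries where they do the work, as an engineer would, in place of code of your own. Each camera call takes 0.05 s, during which the arm holds its last target. There are 200 camera calls.

## Working session

There is one attempt and no reset: what is moved stays moved. The work goes in short steps, Python scripts to look and compute and a tool call to move; the robot and the scene stay as the last step left them, time stands still between calls to the robot, and variables do not carry over. Pictures are saved under pics/ and viewed, at most 10 in all, crops included, and the job is handed in when it is done.

Besides the shell and the picture viewer there is one more tool, called after "Emit:" as name(argument=value, ...) on one line, values as JSON. step_arm: Moves the arm, as the interface text tells. Its arguments: {"type":"object","properties":{"increments":{"type":"array"},"claw":{"type":"number"},"newtons":{"type":"number"}},"required":["increments"]}

```bash
mkdir -p pics
cat > h.py <<'E'
import numpy as np, cv2
from rig import get_obs, imaging, bot
def snap(n):
    c=imaging.get_calibration(n); p,d=imaging.snapshot(n); return p,d,c
def ray(c,u,v,z):
    R=np.array(c["R"]);t=np.array(c["t"]);o=-R.T@t
    d=R.T@np.array([(u-c["cx"])/c["fx"],(v-c["cy"])/c["fy"],1]); return o+d*(z-o[2])/d[2]
def pt(c,d,u,v):
    z=d[int(v),int(u)];R=np.array(c["R"]);t=np.array(c["t"])
    return R.T@(np.array([(u-c["cx"])/c["fx"],(v-c["cy"])/c["fy"],1])*z-t)
def world(c,d):
    v,u=np.mgrid[0:480,0:640];P=np.stack([(u-c["cx"])/c["fx"]*d,(v-c["cy"])/c["fy"]*d,d],-1)
    return (P-np.array(c["t"]))@np.array(c["R"])
def save(n,p): cv2.imwrite("pics/"+n+".png",p[:,:,::-1])
E
python3 - <<'E'
from h import *
for n in ("top","side"):
    p,d,c=snap(n); save(n+"0",p); np.savez(n+"0.npz",p=p,d=d,**{k:np.array(v) for k,v in c.items()})
print(bot.grip_point_offset, get_obs()["time_s"],get_obs()["force"],get_obs()["orientation"])
E
```

```text
0.0188 0.1 [0.53289434 0.00209858 1.65923036] [[-9.11108745e-01  4.12165867e-01 -3.90647899e-04]
 [ 4.12166052e-01  9.11108316e-01 -8.84039473e-04]
 [-8.44834618e-06 -9.66467897e-04 -9.99999533e-01]]
```

View pics/top0.png

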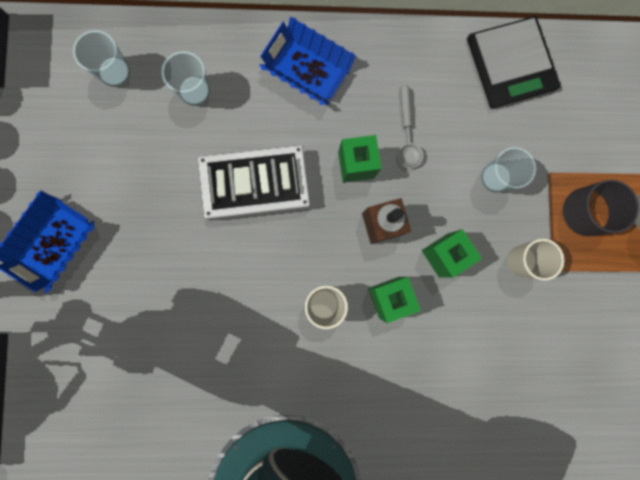

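View pics/side0.png

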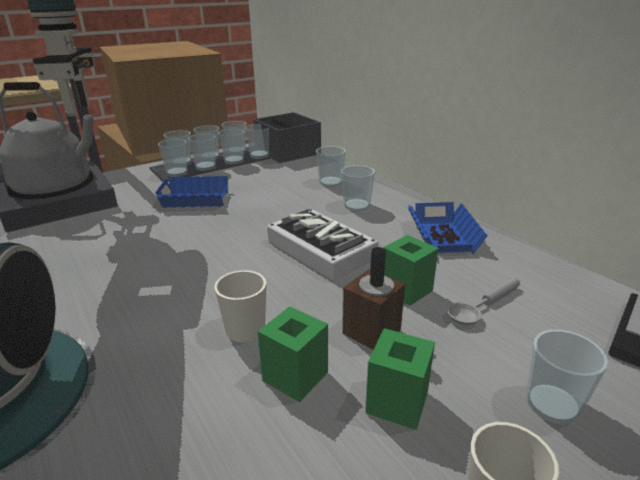

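Top view: the robot base is at the bottom. The dark brown holder with the stylus is at (387,221), with its grip at about (395,215). Three green look-alike holders are at (360,158), (452,253) and (396,299); these stay untouched. The console is at (255,183). Its rockers are at (221,183) narrow, (242,180) wide, (264,178) narrow and (285,176) narrow. I choose the brown holder and the wide rocker at (242,180).

Run:
```python
from h import *
for n in ("top","side"):
    z=np.load(n+"0.npz"); p,d,c=z["p"],z["d"],z; W=world(c,d)
    hsv=cv2.cvtColor(p,cv2.COLOR_RGB2HSV)
    # stylus grip points by height
    roi=np.zeros((480,640),bool)
    if n=="top": roi[195:245,360:415]=1
    else: roi[240:350,335:410]=1
    for lo,hi,nm in ((.092,.2,"grip"),(.083,.091,"top")):
        m=roi&(W[...,2]>lo)&(W[...,2]<hi)&(d>0)
        q=W[m]; print(n,nm,m.sum(),q.mean(0).round(4) if len(q) else "",q.min(0).round(4),q.max(0).round(4))
    m=roi&(W[...,2]>.08)&(W[...,2]<.092)&(d>0)&(hsv[...,1]>80)
    r=cv2.minAreaRect((W[m][:,:2]*1000).astype(np.float32)); print("block",r)
    m=roi&(W[...,2]>.08)&(W[...,2]<.095)&(d>0)&(hsv[...,1]<70)&(hsv[...,2]>90)
    if m.sum(): print("collar",m.sum(),W[m].mean(0))
    if n=="top":
        roi[:]=0; roi[140:225,190:320]=1
        m=roi&(W[...,2]>.03)&(d>0); print("console",cv2.minAreaRect((W[m][:,:2]*1000).astype(np.float32)))
        for u,v in ((221,183),(242,180),(264,178),(285,176)): print(u,ray(c,u,v,.053).round(4),[pt(c,d,u,v+k).round(4).tolist() for k in(-10,0,10)])
        a=cv2.resize(p[140:250,190:420],None,fx=3.4,fy=3.4,interpolation=cv2.INTER_CUBIC)
        save("crop0",a)
```

```text
top grip 186 [ 0.5131 -0.1848  0.1322] [ 0.502  -0.2074  0.0921] [ 0.5239 -0.1659  0.1476]
top top 978 [ 0.5118 -0.1829  0.0864] [ 0.474  -0.2239  0.083 ] [ 0.551  -0.1471  0.091 ]
block ((511.78741455078125, -185.13229370117188), (61.59981155395508, 63.65449905395508), 16.041221618652344)
collar 464 [ 0.5151678  -0.1826993   0.08803942]
console ((588.542724609375, 64.4784164428711), (120.8072509765625, 200.44784545898438), 7.464869976043701)
221 [0.5801 0.1223 0.053 ] [[0.5997, 0.1233, 0.0497], [0.5786, 0.121, 0.0601], [0.5596, 0.1202, 0.0622]]
242 [0.5863 0.0837 0.053 ] [[0.6055, 0.0842, 0.0518], [0.5856, 0.0832, 0.0565], [0.5651, 0.0816, 0.0654]]
264 [0.5907 0.043  0.053 ] [[0.6078, 0.0426, 0.0609], [0.5899, 0.0426, 0.0568], [0.5726, 0.043, 0.0488]]
285 [0.5952 0.0039 0.053 ] [[0.6137, 0.0041, 0.0553], [0.5942, 0.0038, 0.0571], [0.5742, 0.0033, 0.063]]
side grip 525 [ 0.5101 -0.1925  0.122 ] [ 0.5034 -0.1988  0.092 ] [ 0.5232 -0.1785  0.1454]
side top 1687 [ 0.5095 -0.207   0.0851] [ 0.4274 -0.3055  0.083 ] [ 0.6483 -0.1028  0.0908]
block ((519.5838012695312, -184.060546875), (278.5220947265625, 92.06946563720703), 46.3572883605957)
collar 395 [ 0.51271651 -0.18898968  0.08776296]
```

View pics/crop0.png

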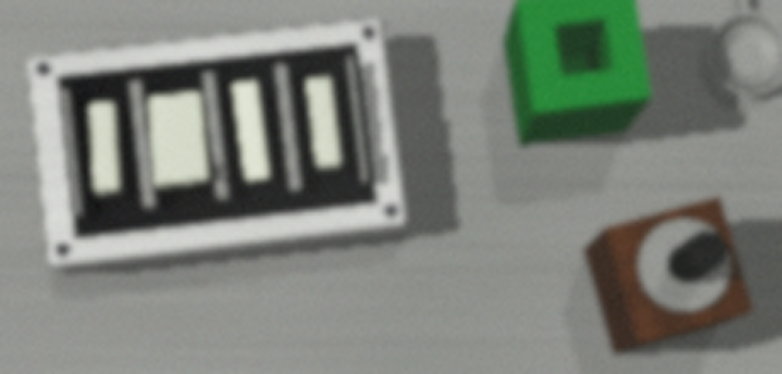

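Crop: the wide rocker is at crop (180,138), second from the left. The stylus collar is at about (685,265) on the brown block. The measured sizes match the description: the block is 62x64 mm with its top at 85 mm, and the console is 121x200 mm with yaw about 0.13. Moving above the stylus.

Emit:
step_arm(increments=[[[15, -50, 2], [0, 0, 0]], [[15, -50, 2], [0, 0, 0]], [[15, -50, 2], [0, 0, 0]], [[15, -50, 2], [0, 0, 0]], [[15, -50, 0], [0, 0, 0]], [[15, -50, 0], [0, 0, 0]], [[15, -50, 0], [0, 0, 0]], [[15, -50, 0], [0, 0, 0]]], claw=1)

```text
time_s: 1.1
eef_pos: [0.3982, 0.2134, 0.2031]
orientation: [[-0.911, 0.412, 0.0], [0.412, 0.911, 0.0], [-0.0, 0.0, -1.0]]
force: [1.6, 0.9, 0.3]
finger_gap: 0.093
grip_force: 0.0
```

Emit:
step_arm(increments=[[[15, -50, 0], [0, 0, 0]], [[15, -50, 0], [0, 0, 0]], [[15, -50, 0], [0, 0, 0]], [[15, -50, 0], [0, 0, 0]], [[14, -50, 0], [0, 0, 0]], [[14, -50, 0], [0, 0, 0]], [[14, -50, 0], [0, 0, 0]], [[14, -50, 0], [0, 0, 0]]])

```text
time_s: 2.1
eef_pos: [0.5143, -0.1868, 0.203]
orientation: [[-0.911, 0.412, -0.0], [0.412, 0.911, 0.0], [0.0, 0.0, -1.0]]
force: [0.3, 0.8, 0.6]
finger_gap: 0.0929
grip_force: 0.0
```

Run:
```python
from h import *
o=get_obs(); print(o["time_s"],o["eef_pos"],o["joints"],o["force"])
p,d,c=snap("wrist"); save("w1",p); np.savez("w1.npz",p=p,d=d,**{k:np.array(v) for k,v in c.items()})
W=world(c,d); m=(d>0)&(abs(W[...,0]-.512)<.045)&(abs(W[...,1]+.186)<.045)
for lo,hi in((.135,.155),(.1,.135),(.083,.0945)):
    q=W[m&(W[...,2]>lo)&(W[...,2]<hi)]
    if len(q): print(lo,len(q),q.mean(0),np.percentile(q,2,axis=0),np.percentile(q,98,axis=0))
```

```text
2.1 [ 0.51427015 -0.18675834  0.20302714] [-3.95009117e-01 -1.65916433e-01  1.70582252e+00  7.07736997e-05
  1.60187175e+00 -1.54079380e+00] [0.25479003 0.82108947 0.63707951]
0.135 553 [ 0.51225722 -0.18576919  0.1433633 ] [ 0.50390486 -0.19468487  0.13635633] [ 0.52167113 -0.17703306  0.14533184]
0.1 210 [ 0.50633477 -0.18283997  0.11886035] [ 0.50356023 -0.19336903  0.10201461] [ 0.51412353 -0.17639787  0.13441428]
0.083 3814 [ 0.50776236 -0.18198795  0.08576404] [ 0.47753895 -0.21724464  0.0831587 ] [ 0.54465953 -0.15046559  0.08937242]
```

View pics/w1.png

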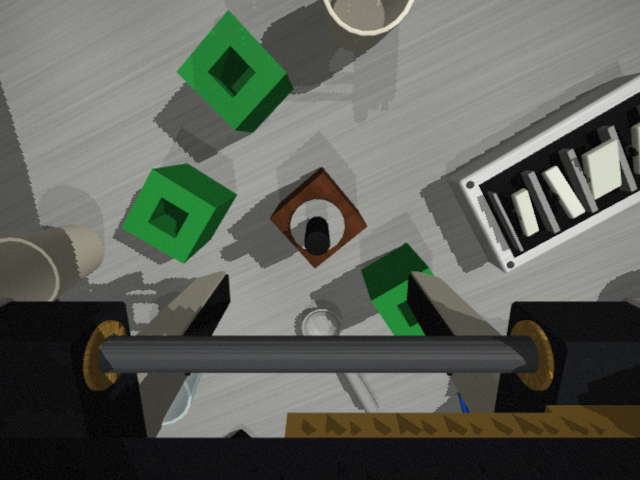

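The wrist view shows the grip at (317,235), centred on its collar on the brown block at (318,218). The grip axis is at about (0.5128, -0.1858), so I descend and grasp it.

Emit:
step_arm(increments=[[[-1.5, 1, -25], [0, 0, 0]], [[0, 0, -30], [0, 0, 0]], [[0, 0, -30], [0, 0, 0]], [[0, 0, -18], [0, 0, 0]], [[0, 0, 0], [0, 0, 0]]])

```text
time_s: 2.78
eef_pos: [0.5122, -0.1838, 0.0993]
orientation: [[-0.911, 0.412, -0.002], [0.412, 0.911, 0.001], [0.002, -0.0, -1.0]]
force: [-1.1, -1.0, 0.8]
finger_gap: 0.0926
grip_force: 0.0
```

Emit:
step_arm(increments=[[[0, 0, 0], [0, 0, 0]], [[0, 0, 0], [0, 0, 0]], [[0, 0, 0], [0, 0, 0]], [[0, 0, 0], [0, 0, 0]], [[0, 0, 0], [0, 0, 0]], [[0, 0, 0], [0, 0, 0]]], claw=0, newtons=40)

```text
time_s: 3.52
eef_pos: [0.5127, -0.184, 0.1003]
orientation: [[-0.911, 0.412, 0.0], [0.412, 0.911, -0.0], [-0.0, -0.0, -1.0]]
force: [0.6, -0.2, -0.4]
finger_gap: 0.0377
grip_force: 0.0
```

Emit:
step_arm(increments=[[[0, -1.5, 0], [0, 0, 0]], [[0, 0, 0], [0, 0, 0]], [[0, 0, 0], [0, 0, 0]], [[0, 0, 0], [0, 0, 0]]])

```text
time_s: 4.03
eef_pos: [0.5127, -0.1855, 0.1002]
orientation: [[-0.911, 0.412, -0.0], [0.412, 0.911, 0.0], [0.0, -0.0, -1.0]]
force: [0.7, -0.2, 0.3]
finger_gap: 0.0192
grip_force: 40.0
```

Emit:
step_arm(increments=[[[0, 0, 30], [0, 0, 0]], [[0, 0, 40], [0, 0, 0]], [[0, 0, 35], [0, 0, 0]], [[9, 40, 0], [0, 0, 0]], [[9, 45, 0], [0, 0, 0]], [[9, 45, 0], [0, 0, 0]], [[9, 45, 0], [0, 0, 0]], [[9, 45, 0], [0, 0, 0]]])

```text
time_s: 5.03
eef_pos: [0.5577, 0.0361, 0.2052]
orientation: [[-0.911, 0.412, 0.0], [0.412, 0.911, 0.0], [-0.0, 0.0, -1.0]]
force: [0.9, -0.2, -1.4]
finger_gap: 0.0195
grip_force: 40.0
```

Emit:
step_arm(increments=[[[10, 47, 0], [0, 0, 0]], [[0, 0, -20], [0, 0, 0]], [[0, 0, 0], [0, 0, 0]], [[0, 0, 0], [0, 0, 0]]])

```text
time_s: 5.52
eef_pos: [0.5676, 0.0806, 0.1855]
orientation: [[-0.911, 0.413, -0.0], [0.413, 0.911, -0.0], [0.0, -0.0, -1.0]]
force: [1.2, 0.9, -1.1]
finger_gap: 0.0191
grip_force: 40.0
```

Run:
```python
from h import *
o=get_obs(); print(o["time_s"],o["eef_pos"],o["force"],o["finger_gap"])
p,d,c=snap("wrist"); save("w2",p); np.savez("w2.npz",p=p,d=d,**{k:np.array(v) for k,v in c.items()})
R=np.array(c["R"]);t=np.array(c["t"])
def proj(X): q=R@X+t; return (q[0]/q[2]*c["fx"]+c["cx"],q[1]/q[2]*c["fy"]+c["cy"])
e=o["eef_pos"]; print("tip exp",proj(np.array([e[0],e[1],e[2]+.0017-.085])), "press",proj(np.array([.568,.082,.062])))
W=world(c,d); hsv=cv2.cvtColor(p,cv2.COLOR_RGB2HSV)
m=((d>0)&(W[...,2]>.042)&(W[...,2]<.07)&(hsv[...,2]>140)&(abs(W[...,0]-.59)<.05)&(abs(W[...,1]-.065)<.085)).astype(np.uint8)
n,l,s,_=cv2.connectedComponentsWithStats(m)
for i in range(1,n):
    if s[i,4]>80:
        q=W[l==i]; r=cv2.minAreaRect((q[:,:2]*1000).astype(np.float32)); print(s[i],np.round(r[0],1),np.round(r[1],1),round(r[2],1),q[:,2].min().round(3),q[:,2].max().round(3))
p,d,c=snap("side"); save("s2",p[180:340,220:430].repeat(3,0).repeat(3,1))
```

```text
5.525 [0.567634   0.08062061 0.18549753] [ 1.23010679  0.87129885 -1.0944503 ] 0.019119933679965378
tip exp (np.float64(317.0294424199282), np.float64(235.9519528580452)) press (np.float64(318.6451257111499), np.float64(224.43970528823417))
[363 173  37  62 191] [576.7 143.3] [68.1  2.5] 7.7 0.049 0.055
[347 190  36  49 714] [579.2 125.3] [51.9 13.4] 7.6 0.047 0.065
[326 194  41  62 396] [581.7 105.3] [69.5  5.5] 7.7 0.051 0.055
[303 207  51  42 589] [583.5  84.6] [50.4 31.8] 7.6 0.048 0.065
[276 231  15  18 158] [569.8  43.7] [12.7 13.5] 6.6 0.048 0.053
[267 253  12  19 100] [586.3  25.5] [20.6  5.6] 7.8 0.051 0.055
[240 257  31  34 424] [589.2   5.9] [38.7 14.6] 7.2 0.052 0.064
```

View pics/w2.png

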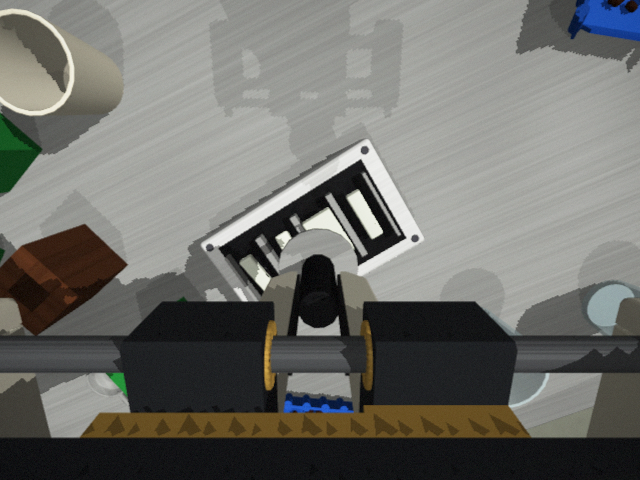

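View pics/s2.png

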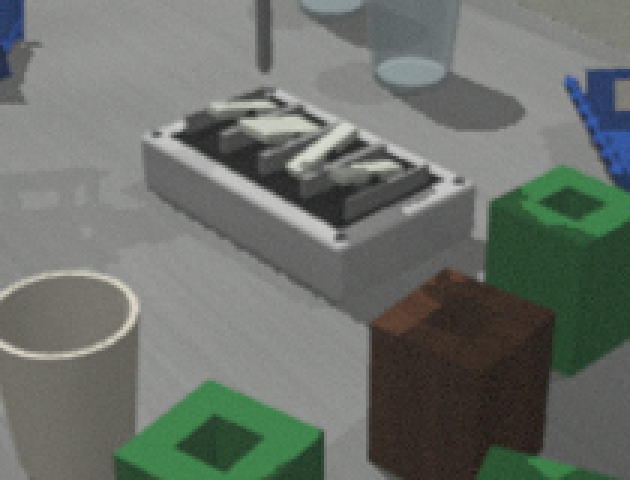

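The wrist view shows the collar and grip straight in the fingers, at (317,270), above the wide rocker. The side crop shows the shaft vertical, with its tip at crop (265,70), about px (308,203). I check the tip position from there.

Run:
```python
from h import *
z=np.load("side0.npz"); print(ray(z,308.3,203.5,.102)); R=z["R"];q=R@np.array([.5676,.0806,.1022])+z["t"];print(q[0]/q[2]*z["fx"]+z["cx"],q[1]/q[2]*z["fy"]+z["cy"])
```

```text
[0.56854884 0.07419928 0.102     ]
306.0523790803571 202.37938474081673
```

Emit:
step_arm(increments=[[[-0.5, 4, -10], [0, 0, 0]], [[0, 0, -14], [0, 0, 0]], [[0, 0, -10], [0, 0, 0]], [[0, 0, -4], [0, 0, 0]], [[0, 0, -3], [0, 0, 0]], [[0, 0, -3], [0, 0, 0]], [[0, 0, -3], [0, 0, 0]], [[0, 0, 0], [0, 0, 0]]])

```text
time_s: 6.62
eef_pos: [0.5671, 0.0855, 0.138]
orientation: [[-0.911, 0.412, -0.0], [0.412, 0.911, 0.0], [0.0, -0.0, -1.0]]
force: [-1.0, 0.9, -0.2]
finger_gap: 0.0192
grip_force: 40.0
```

Emit:
step_arm(increments=[[[0, -1, -2], [0, 0, 0]], [[0, 0, -1], [0, 0, 0]], [[0, 0, -1], [0, 0, 0]], [[0, 0, 0], [0, 0, 0]]])

```text
time_s: 7.12
eef_pos: [0.5682, 0.0847, 0.1365]
orientation: [[-0.911, 0.412, 0.004], [0.412, 0.911, 0.001], [-0.003, 0.002, -1.0]]
force: [-1.6, 0.1, 15.6]
finger_gap: 0.0195
grip_force: 40.0
```

The force rose to 15.6 N with the tip at about 53 mm, so it is at the firm stop. I lift off and check.

Emit:
step_arm(increments=[[[0, 0, 10], [0, 0, 0]], [[0, 0, 30], [0, 0, 0]], [[0, 0, 34], [0, 0, 0]], [[-9, -40, 0], [0, 0, 0]], [[-9, -45, 0], [0, 0, 0]], [[-9, -45, 0], [0, 0, 0]], [[-9, -45, 0], [0, 0, 0]], [[-9, -45, 0], [0, 0, 0]]])

```text
time_s: 8.12
eef_pos: [0.5217, -0.1369, 0.2084]
orientation: [[-0.911, 0.412, 0.0], [0.412, 0.911, -0.0], [-0.0, 0.0, -1.0]]
force: [-0.4, 0.4, -1.4]
finger_gap: 0.0192
grip_force: 40.0
```

Run:
```python
from h import *
o=get_obs(); print(o["time_s"],o["eef_pos"],o["force"],o["finger_gap"])
p,d,c=snap("side"); save("s3",p[140:370,230:450].repeat(2,0).repeat(2,1))
p,d,c=snap("top")
W=world(c,d); z=np.load("top0.npz"); W0=world(z,z["d"])
hs=np.array([[.5801,.1223],[.5845,.0845],[.5907,.043],[.5952,.0039]])
ax=np.array([np.cos(.13),np.sin(.13)])
for nm,w in (("before",W0),("after",W)):
    for h in hs:
        e=w[...,:2]-h; a=e@ax; b=e@np.array([-ax[1],ax[0]]); m=(abs(a)<.02)&(abs(b)<.005)&(w[...,2]>.035)
        print(nm,m.sum(),np.arctan(np.polyfit(a[m],w[...,2][m],1))[0].round(2) if m.sum()>5 else "")
```

```text
8.125 [ 0.52174704 -0.13690081  0.20842379] [-0.38198192  0.35099569 -1.3766092 ] 0.01921433604095599
before 125 -0.22
before 107 -0.27
before 119 0.27
before 102 -0.27
after 117 -0.19
after 121 0.27
after 116 0.27
after 107 -0.26
```

View pics/s3.png

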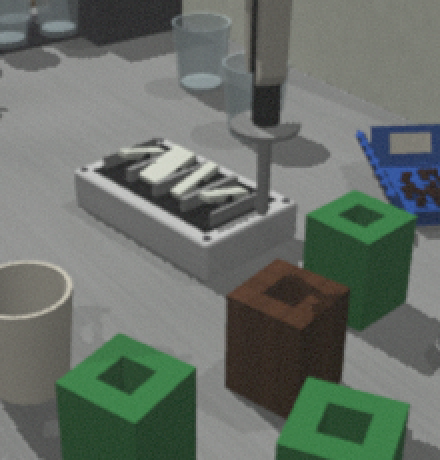

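The side crop shows the wide rocker tipped, now parallel to narrow1 at +0.27 slope; the others are unchanged. The stylus is upright and the holder's well is empty, at (290,290). Moving it back.

Emit:
step_arm(increments=[[[-9, -48.5, 0], [0, 0, 0]], [[0, 0, 0], [0, 0, 0]], [[0, 0, 0], [0, 0, 0]]])

```text
time_s: 8.6
eef_pos: [0.5133, -0.1835, 0.2082]
orientation: [[-0.911, 0.412, 0.0], [0.412, 0.911, 0.0], [0.0, 0.0, -1.0]]
force: [-0.6, -0.1, -2.2]
finger_gap: 0.0189
grip_force: 40.0
```

Run:
```python
from h import *
o=get_obs(); print(o["time_s"],o["eef_pos"],o["force"])
p,d,c=snap("side"); save("s4",p[200:350,320:430].repeat(4,0).repeat(4,1))
```

```text
8.6 [ 0.51334122 -0.1835254   0.2082272 ] [-0.60499282 -0.14081458 -2.21182878]
```

View pics/s4.png

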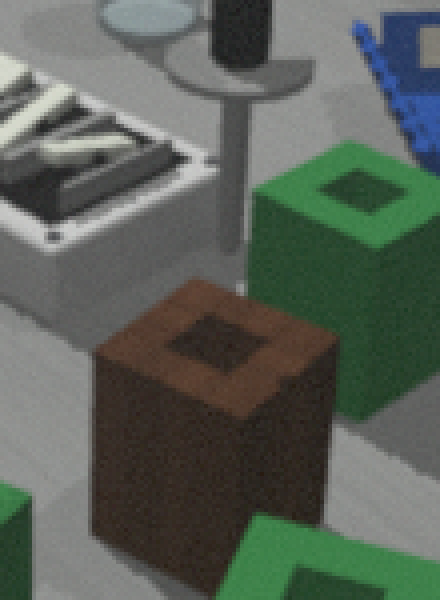

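The side crop shows the stylus tip at crop (229,252), about px (377.2,263), and the well centre at (218,342), about px (374.5,285.5). I compute the offset between them.

Run:
```python
from h import *
z=np.load("side0.npz"); R=z["R"]
def pr(X): q=R@np.array(X)+z["t"]; return (q[:2]/q[2]*[z["fx"],z["fy"]]+[z["cx"],z["cy"]]).round(1)
print("tip",ray(z,377.2,262.7,.125),"well",ray(z,374.5,285.5,.085))
print(pr([.5133,-.1835,.125]),pr([.5118,-.1851,.085]))
print("d/dx,dy 10mm",pr([.5218,-.1851,.085]),pr([.5118,-.1751,.085]))
p,d,c=snap("top"); save("t4",p)
```

```text
tip [ 0.51263177 -0.18978638  0.125     ] well [ 0.51265381 -0.18695067  0.085     ]
[374.6 260.6] [373.2 285.1]
d/dx,dy 10mm [378.5 282.8] [368.8 281.9]
```

The offset is within ±3 mm and the slack is ±9 mm, so I lower it.

Emit:
step_arm(increments=[[[-0.5, 0, -30], [0, 0, 0]], [[0, 0, -20], [0, 0, 0]], [[0, 0, -15], [0, 0, 0]], [[0, 0, 0], [0, 0, 0]]])

```text
time_s: 9.2
eef_pos: [0.5124, -0.1836, 0.1423]
orientation: [[-0.911, 0.412, -0.001], [0.412, 0.911, 0.001], [0.002, -0.0, -1.0]]
force: [-0.1, -0.2, -0.3]
finger_gap: 0.0189
grip_force: 40.0
```

Emit:
step_arm(increments=[[[0, 0, -15], [0, 0, 0]], [[0, 0, -15], [0, 0, 0]], [[0, 0, -8], [0, 0, 0]], [[0, 0, -2], [0, 0, 0]], [[0, 0, 0], [0, 0, 0]]])

```text
time_s: 9.82
eef_pos: [0.5128, -0.184, 0.1034]
orientation: [[-0.911, 0.412, 0.0], [0.412, 0.911, -0.0], [-0.0, -0.0, -1.0]]
force: [-0.2, 0.4, -0.6]
finger_gap: 0.0188
grip_force: 40.0
```

Emit:
step_arm(increments=[[[0, 0, -1.5], [0, 0, 0]], [[0, 0, -1], [0, 0, 0]], [[0, 0, 0], [0, 0, 0]]])

```text
time_s: 10.2
eef_pos: [0.5127, -0.184, 0.1008]
orientation: [[-0.911, 0.412, 0.0], [0.412, 0.911, -0.0], [-0.0, 0.0, -1.0]]
force: [0.0, 0.5, -0.9]
finger_gap: 0.0192
grip_force: 40.0
```

Emit:
step_arm(increments=[[[0, 0, -0.5], [0, 0, 0]], [[0, 0, 0], [0, 0, 0]]])

```text
time_s: 10.45
eef_pos: [0.5127, -0.184, 0.1002]
orientation: [[-0.911, 0.412, -0.0], [0.412, 0.911, 0.0], [0.0, 0.0, -1.0]]
force: [-0.5, -0.2, -1.8]
finger_gap: 0.0194
grip_force: 40.0
```

Emit:
step_arm(increments=[[[0, 0, 0], [0, 0, 0]], [[0, 0, 0], [0, 0, 0]], [[0, 0, 0], [0, 0, 0]], [[0, 0, 0], [0, 0, 0]], [[0, 0, 0], [0, 0, 0]], [[0, 0, 0], [0, 0, 0]], [[0, 0, 0], [0, 0, 0]]], claw=0.8)

```text
time_s: 11.32
eef_pos: [0.5127, -0.184, 0.1003]
orientation: [[-0.911, 0.412, 0.0], [0.412, 0.911, 0.0], [-0.0, 0.0, -1.0]]
force: [-1.0, 0.8, -0.1]
finger_gap: 0.0742
grip_force: 0.0
```

Emit:
step_arm(increments=[[[0, 0, 20], [0, 0, 0]], [[0, 0, 40], [0, 0, 0]], [[0, 0, 50], [0, 0, 0]], [[0, 0, 50], [0, 0, 0]], [[0, 0, 0], [0, 0, 0]]])

```text
time_s: 11.95
eef_pos: [0.5137, -0.1844, 0.266]
orientation: [[-0.911, 0.412, 0.007], [0.412, 0.911, -0.003], [-0.007, 0.0, -1.0]]
force: [-0.3, 0.2, -0.3]
finger_gap: 0.0745
grip_force: 0.0
```

Run:
```python
from h import *
o=get_obs(); print(o["time_s"],o["eef_pos"],o["force"])
p,d,c=snap("side"); save("s5",p[190:350,230:440].repeat(3,0).repeat(3,1))
```

```text
11.95 [ 0.51366622 -0.18439756  0.26603117] [-0.3260391   0.15896726 -0.33815538]
```

View pics/s5.png

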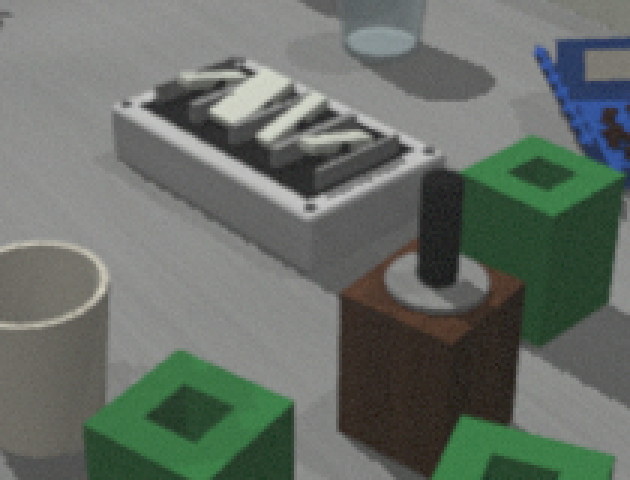

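The stylus hangs upright by its collar in the brown holder, at crop (440,280), and the wide rocker at (250,97) is tipped. The gripper is clear, so I hand in.

```bash
python3 -c "
from rig import bot
print(bot.sign_off())"
```

```text
the job is handed in; nothing more can be done
None
```

The wide rocker is tipped fully over, the three narrow rockers are as they were, and the stylus hangs upright by its collar in its wooden holder; I handed the job in at about 12 s of the 43 s allowed.

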